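# Kill the bench and point out the blown capacitor and its replacement

### The arm

A 6-joint arm with a two-finger parallel gripper is mounted at the origin on the work surface. World frame = base frame: x ahead of the robot, y to its left, z up, the work surface at z = 0. Lengths are in mm, angles in degrees, forces in N, time in s.
With the tool pointing down it reaches from about 275 to 775 mm from the base axis. Payload 14.6 kg.
Tool frame: the origin (TCP) lies between the finger pads, 19 mm behind the fingertips; this is the grasp point; z points along the fingers, y is the line along which they close (so a half turn about z gives the same grasp; the last joint's range is limited). The gripper opens to 85 mm and grips with 20 to 120 N. Pads are 22 mm wide; open, the fingers measure 114 mm over their backs; the gripper's body (76 mm by 85 mm) begins 54 mm behind the grasp point. The pads swing forward as they close: fully open they stand 13 mm farther back than shut.
Start: joints at [-8.898, 15.075, -2.767, 72.158, 0, 81.102], TCP at [525.003, -0.006, 249.978] pointing down, gripper open.
Joint ranges: [-151.79, 151.79], [-50.71, 97.33], [-67.44, 78.34], [-121.81, 120.89], [-77.56, 73.72], [-180, 180]. Speed limits (degrees/s): [108.29, 108.29, 147.25, 159.86, 180, 180].

### API

Orientations are given as a 3x3 rotation matrix whose columns are the frame's x, y, z axes.
In Python, from cell import arm gives the robot as it stands. The module is installed in compiled form; this text tells all that it offers.
- The arm moves only by the tool carry_out, never from a script. Its argument "moves" is a list of rows, each a list of 2 entries, a list of its own where there are three numbers: the shift along the tool's x, y, z in cm, then the turn about the tool's z in degrees. A call has 1 to 5 rows; each row shifts and turns the commanded pose from where the row before left it, along the tool's axes as they then stand; what a row does not reach is not made up. A row lasts 1/10 s, in which the tool goes at most 50 mm and 8.59 degrees, less where a joint would pass 70% of its speed; a pose out of reach is approached as far as the arm can. A call is refused whole if a number of a shift passes 5 or a number of a turn 8.59, either way. A call with a gripper value outside its range is refused whole. "hand" is the opening in per cent of the stroke, from 0 (shut) to 100 (fully open), set as the call begins (left out, the last holds). The fingers move at their own pace and stop on an object; "grip_force" is the grip in N (left out, the last holds). Time passes only in rows, so rows that do not move let the fingers close. It gives the time, the measured TCP pose, the force, the opening and the grip force at its end, in the units of the state.
- arm.get_obs(): the state, without advancing time (a new reading comes with each control period).
- arm.get_image(name): name is "scene" or "side" or "wrist"; returns a dict with "image" (400x640x3 uint8, red, green, blue), "fx", "fy", "cx", "cy" (pixels), "position" and "orientation" of the camera in the world; the wrist camera has in their place "tool_from_camera" (4x4, takes a point from camera to tool coordinates, whose origin is the TCP and whose axes are the flange's). Camera axes: x right, y down, z forward; pixel columns grow to the right and rows downward; lengths in mm; the calibration is good to about 2 mm. A picture is of the moment at which its call begins: read the wrist's pose just before it. There is no depth.
- arm.job_done(): hands the job in; it is judged then, once.
The state is a dict: "t": time; "joints": joint angles; "joint_vel": joint speeds; "tau": joint torques, N m; "ee_pos": TCP position; "ee_rot": TCP orientation; "force": force on the tool from outside, world axes, zero at the start; "moment": the same for the moment, N m; "finger_gap": finger opening in mm; "grip_force": force on a finger pad.
Only numpy, scipy, OpenCV 4.12 (cv2) and the standard library are available. Lean on these libraries where they do the work, as an engineer would, in place of code of your own. Each camera call takes 0.05 s, during which the arm holds its last target. There are 200 camera calls.

### The job

Show your helper which capacitor to change on the open amplifier power-supply board: first press the red mushroom stop button fully home, where it stays, so that the bench is dead. Then point straight down at the swollen, rust-topped capacitor on the board, fingertips one to three centimetres above its top without touching it, and keep pointing for two seconds; after that point in the same way at the black replacement capacitor in the white parts tray and finish there, still pointing at it. Touch neither the board, the capacitors, the tray nor the tools lying about, and on the way do not point closely at any other capacitor, so that the helper is not misled.

Things in the scene. Friction and masses are not known exactly. Their poses are not given: they have to be found in the camera images.
- stop (a joint): travel of the stop button's head, m: 0 raised (as it starts), 0.006 fully home. It moves straight down against about 3 N of friction along the whole travel, meets a hard stop, and stays where it is left (latched); nothing else can release it.
- stop_top (a point): centre of the top of the red mushroom head, 40 mm across, on the yellow bench stop box; at the start it is 75 mm above the bench, fully pressed 69 mm. The head has no other part above it. Press downward with the shut fingertips.
- stop_box: the yellow box under the stop button, 72 x 72 mm, 50 mm tall, bolted to the bench, with a steel conduit stub 70 mm out along its +x side. Origin: centre of its underside. It stands to the left or to the right of the board.
- board: green power-supply board, 130 mm (x) by 168 mm (y), clamped in a holder 118 mm (x) by 294 mm (y) bolted to the bench; board face 40 mm above the bench. It carries four black capacitors (tops 85 mm above the bench, one pair on each side of a finned black heat sink whose top is 69 mm up), green terminals and blue relays, all lower. Origin: centre of the holder's underside, z up.
- cap_swollen: the failed capacitor on the board: black sleeve like its three neighbours, but its top bulges and is rust brown with an ochre crust; 30 mm across, 45 mm tall to the rim, 50 mm to the top of the bulge. Origin: centre of its underside (on the board face), z up; fixed. It may be in any of the four places; nearest neighbour 43 mm centre to centre.
- cap_sound1: a sound capacitor on the board: black sleeve, flat silver top; 30 mm across, 45 mm tall, upright. Origin: centre of its underside, z up; fixed. Not to be touched or hovered over low.
- cap_sound2: a sound capacitor on the board: black sleeve, flat silver top; 30 mm across, 45 mm tall, upright. Origin: centre of its underside, z up; fixed. Not to be touched or hovered over low.
- cap_sound3: a sound capacitor on the board: black sleeve, flat silver top; 30 mm across, 45 mm tall, upright. Origin: centre of its underside, z up; fixed. Not to be touched or hovered over low.
- tray: white plastic parts tray, 168 mm (x) by 62 mm (y), walls 16 mm high, inside floor 5 mm up, three pockets in a row along x, one loose spare capacitor standing upright in each; fixed to the bench, on the other side of the board from the stop box. Origin: centre of its underside.
- spare_black: the replacement: loose capacitor with black sleeve and flat silver top, 30 mm across, 45 mm tall, standing in any pocket of the tray. Origin: centre of its underside, 5 mm above the bench, z up; neighbours at least 45 mm centre to centre.
- spare_blue: loose spare of another type, blue sleeve, silver top, 25 mm across, 35 mm tall, in the tray. Origin: centre of its underside. Not to be touched or hovered over low.
- spare_green: loose spare of another type, green sleeve, silver top, 35 mm across, 30 mm tall, in the tray. Origin: centre of its underside. Not to be touched or hovered over low.
- screwdriver: loose screwdriver, 170 mm long, lying on the bench roughly along y beyond the board, as seen from the robot. Origin: middle of its length, on the bench. Leave alone.
- flux_jar: loose amber glass jar with a white cap, 44 mm across, 45 mm tall, on the bench beyond the board's left end. Origin: centre of its underside. Leave alone.
There are look-alikes about, which are no part of the job. Of the things that look like the stop_box, take the one that is farthest to the robot's left at the start.

How it is judged:
By the outcome, as a careful person would: the job done as asked, in the order asked, and still so for the second after the job is handed in, with the robot touching nothing.
It also fails if it takes over 48 s, if anything falls off the work surface, if the arm or the gripper's body presses on something with over 40 N, if the wrist force passes 120 N, or if a joint passes its speed limit or range.

## Working session

There is one attempt and no reset: what is moved stays moved. The work goes in short steps, Python scripts to look and compute and a tool call to move; the robot and the scene stay as the last step left them, time stands still between calls to the robot, and variables do not carry over. Pictures are saved under pics/ and viewed, at most 10 in all, crops included, and the job is handed in when it is done.

Besides the shell and the picture viewer there is one more tool, called as a command line: name --argument value ..., lists and objects as JSON in quotes. carry_out: Moves the arm, as the interface text tells. Its arguments: {"type":"object","properties":{"moves":{"type":"array","items":{"type":"array"}},"hand":{"type":"number"},"grip_force":{"type":"number"}},"required":["moves"]}

```bash
mkdir -p pics
cat > h.py <<'E'
import numpy as np, cv2
from cell import arm
def cam(n):
    o=arm.get_obs(); d=arm.get_image(n)
    if 'position' in d: d['R']=np.array(d['orientation']); d['p']=np.array(d['position'])
    else:
        T=np.eye(4);T[:3,:3]=o['ee_rot'];T[:3,3]=o['ee_pos'];T=T@np.array(d['tool_from_camera']); d['R']=T[:3,:3]; d['p']=T[:3,3]
    return d
def onz(d,u,v,z):
    r=d['R']@np.array([(u-d['cx'])/d['fx'],(v-d['cy'])/d['fy'],1]); return d['p']+r*(z-d['p'][2])/r[2]
def proj(d,P):
    q=d['R'].T@(np.array(P)-d['p']); return d['fx']*q[0]/q[2]+d['cx'],d['fy']*q[1]/q[2]+d['cy']
def save(d,n): cv2.imwrite('pics/'+n,d['image'][:,:,::-1])
E
python3 - <<'E'
from h import *
for n in ['scene','side','wrist']:
    d=cam(n); save(d,n+'0.png'); print(n,d['p'].round(),d['R'].round(2).tolist(),d['fx'])
o=arm.get_obs(); print(o['t'],o['ee_pos'],np.round(o['ee_rot'],3).tolist(),o['finger_gap'])
E
```

```text
scene [ 928.  565. 1316.] [[-0.85, 0.44, -0.28], [0.52, 0.71, -0.47], [-0.01, -0.55, -0.83]] 437.45890861946015
side [ 133. 1066.  789.] [[-0.96, -0.12, 0.24], [-0.27, 0.48, -0.84], [-0.01, -0.87, -0.49]] 448.894501013317
wrist [525.  76. 372.] [[1.0, 0.0, -0.0], [0.0, -0.95, -0.3], [-0.0, 0.3, -0.95]] 298.1900485409472
0.15 [5.24838204e+02 2.81251517e-02 2.49660052e+02] [[-0.0, 1.0, -0.001], [1.0, 0.0, 0.0], [0.0, -0.001, -1.0]] 85.42330082020867
```

View pics/scene0.png

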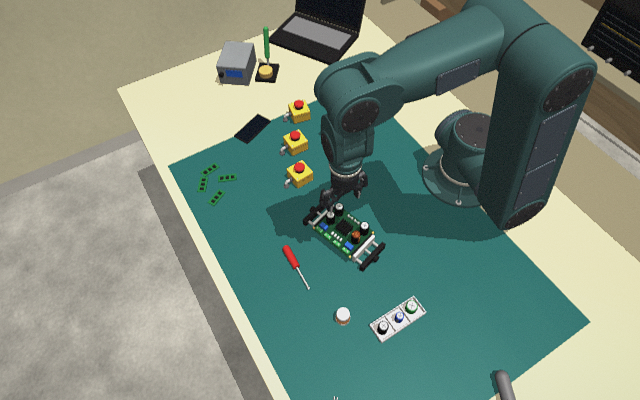

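View pics/side0.png

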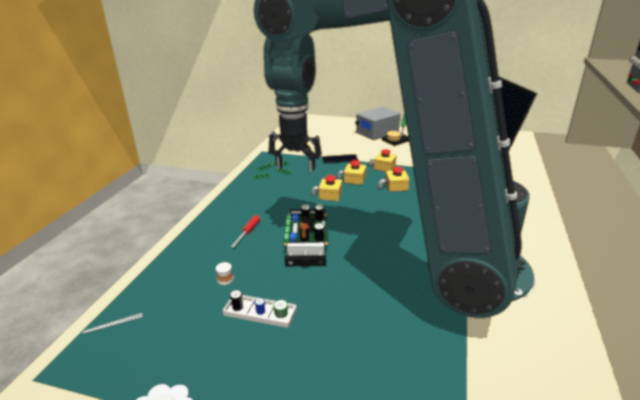

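The scene view shows yellow stop boxes with red heads at (299,104), (295,137) and (299,169). The side view shows four, at (330,182), (354,167), (385,155) and (397,172). The swollen cap is near scene (355,237). The tray holds black (383,327), blue (399,317) and green (411,307) spares. Next I'll measure them all.

Run:
```python
from h import *
D={}
for n in ['scene','side']:
    d=D[n]=cam(n); I=d['image']; hsv=cv2.cvtColor(I,cv2.COLOR_RGB2HSV)
    m=cv2.inRange(hsv,(0,190,110),(6,255,255))|cv2.inRange(hsv,(174,190,110),(180,255,255))
    k,l,s,c=cv2.connectedComponentsWithStats(m)
    for i in range(1,k):
        if s[i,4]>=25: print(n,'red',c[i].round(1),s[i,4],onz(d,*c[i],70)[:2].round())
    m=cv2.inRange(hsv,(8,120,60),(18,255,200))
    k,l,s,c=cv2.connectedComponentsWithStats(m)
    for i in range(1,k):
        if 8<=s[i,4]<400 and n=='scene': print(n,'rust',c[i].round(1),s[i,4],onz(d,*c[i],88)[:2].round())
d=D['scene']
for nm,u,v,z in [('black',382,325,50),('blue',398,316,40),('green',411,306,35)]: print(nm,onz(d,u,v,z)[:2].round())
for nm,u,v in [('black',236,294),('blue',260,302),('green',281,303)]: print('side',nm,onz(D['side'],u,v,45)[:2].round())
cr=cv2.resize(d['image'][85:275,265:435],None,fx=3.1,fy=3.1,interpolation=cv2.INTER_CUBIC)
cv2.imwrite('pics/c1.png',cr[:,:,::-1])
cr=cv2.resize(D['side']['image'][140:330,210:420],None,fx=3,fy=3,interpolation=cv2.INTER_CUBIC)
cv2.imwrite('pics/c2.png',cr[:,:,::-1])
```

```text
scene red [298.2 103.4] 43 [ 354. -581.]
scene red [294.7 134.9] 55 [ 447. -443.]
scene red [298.8 166.7] 62 [ 509. -303.]
scene red [290.2 256.3] 138 [708. -10.]
scene rust [356.1 234.6] 56 [495.  42.]
scene rust [341.7 321.2] 23 [686. 252.]
side red [251.8 223.8] 52 [655.  42.]
black [585. 313.]
blue [526. 314.]
green [473. 309.]
side black [581. 313.]
side blue [513. 324.]
side green [462. 314.]
```

View pics/c1.png

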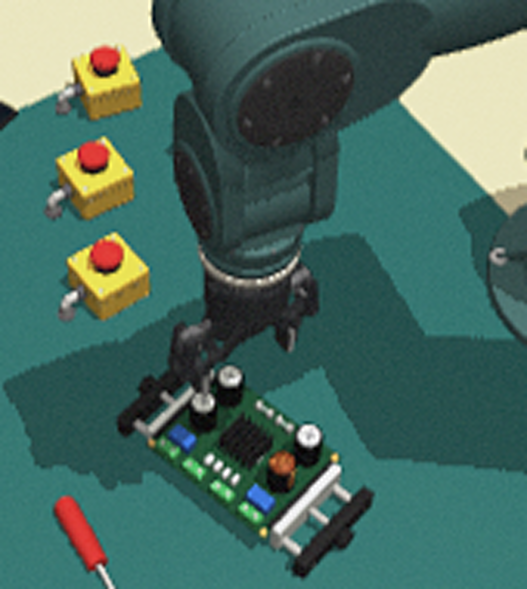

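View pics/c2.png

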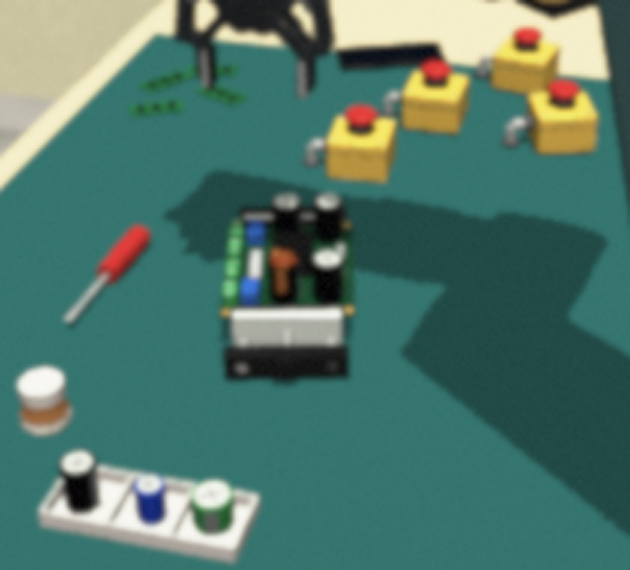

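View pics/wrist0.png

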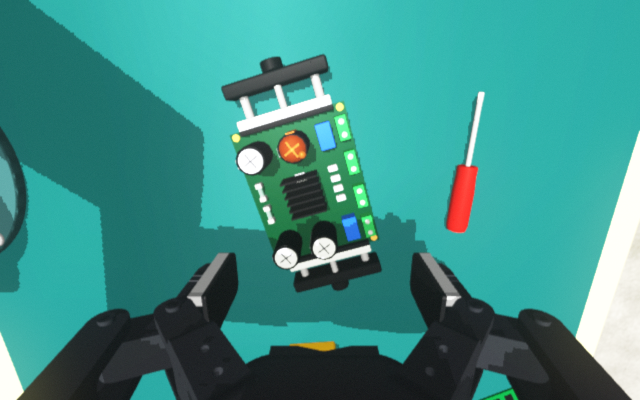

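The crops confirm four boxes. The swollen, rust-topped cap is at scene (356,235) and wrist (292,149); the other three caps have flat silver tops. In the tray, the black-sleeved spare is the one nearest the jar. Now I'll measure the fourth box to settle which has the largest y, and check the cap from a second view.

Run:
```python
from h import *
d=cam('side')
for u,v in [(120.5,38),(145.5,23),(176,12),(188,30)]: print(onz(d,210+u,140+v,73)[:2].round())
for u,v in [(61,85),(95,83.5)]: print('cap side',onz(d,210+u+34,140+v,88)[:2].round())
s=cam('scene');print('red top scene',onz(s,298.8,166.7,72)[:2])
w=cam('wrist')
for u,v,z in [(292,149,89),(251,159,85),(324,247,85),(286,257,85)]: print('wrist cap',onz(w,u,v,z)[:2].round())
print(arm.get_obs()['t'])
```

```text
[ 504. -301.]
[ 445. -444.]
[ 349. -574.]
[ 282. -422.]
cap side [490.  35.]
cap side [397.   3.]
red top scene [ 509.992236   -301.99605483]
wrist cap [495.  37.]
wrist cap [454.  27.]
wrist cap [525. -67.]
wrist cap [484. -79.]
0.4
```

The stop boxes are at about (508,-302), (446,-443), (351,-578) and (282,-422). The robot's left is +y, so I take (508,-302). Shutting the hand and moving toward it.

carry_out --moves '[[[-4.5,-0.3,0],0],[[-4.5,-0.3,0],0],[[-4.5,-0.3,0],0],[[-4.5,-0.4,0],0],[[-4.5,-0.4,0],0]]' --hand 0 --grip_force 40

```text
t: 0.9
ee_pos: [507.5, -226.8, 250.0]
ee_rot: [[-0.0, 1.0, 0.0], [1.0, 0.0, -0.0], [-0.0, 0.0, -1.0]]
force: [0.9, -0.2, -0.5]
finger_gap: 12.1
grip_force: 0.0
```

carry_out --moves '[[[-2.5,0,0],0],[[-2.5,0,0],0],[[-2.5,0,0],0],[[0,0,0],0],[[0,0,0],0]]'

```text
t: 1.4
ee_pos: [507.8, -300.1, 249.7]
ee_rot: [[0.001, 1.0, -0.0], [1.0, -0.001, 0.0], [0.0, -0.0, -1.0]]
force: [0.7, -0.6, 0.7]
finger_gap: -0.0
grip_force: 0.0
```

Run:
```python
from h import *
d=cam('wrist'); save(d,'w1.png'); o=arm.get_obs(); print(o['t'],o['ee_pos'],np.round(o['ee_rot'],3).tolist(),o['finger_gap'])
hsv=cv2.cvtColor(d['image'],cv2.COLOR_RGB2HSV)
m=cv2.inRange(hsv,(0,190,90),(6,255,255))|cv2.inRange(hsv,(174,190,90),(180,255,255))
k,l,s,c=cv2.connectedComponentsWithStats(m)
for i in range(1,k):
    if s[i,4]>=40: print(c[i].round(1),s[i],onz(d,*c[i],72)[:2].round(1))
```

```text
1.45 [ 507.9324127  -299.55335503  249.91660981] [[0.0, 1.0, -0.0], [1.0, -0.0, 0.0], [0.0, -0.0, -1.0]] 0.10975541839129563
[324.6 186.7] [307 170  36  35 980] [ 508.5 -304.2]
[134.  286.6] [117 271  35  31 809] [ 287.5 -423.9]
[273.  288.9] [266 285  17   9  99] [ 448.5 -427.2]
```

View pics/w1.png

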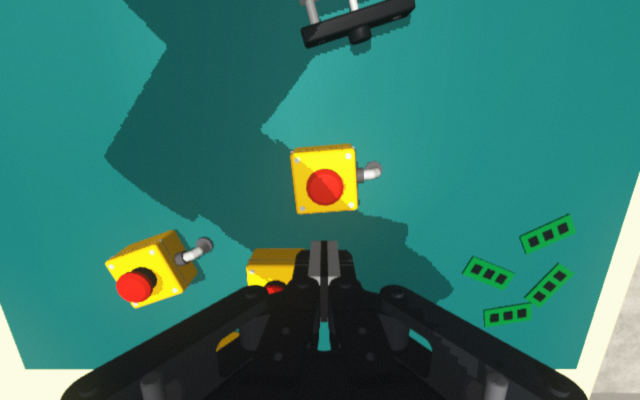

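The wrist view shows the chosen button at (324,187), i.e. (508.5,-304), with the shut fingers almost above it. Descending.

carry_out --moves '[[[-0.4,0,4],0],[[0,0,4],0],[[0,0,4],0],[[0,0,2.5],0],[[0,0,0],0]]'

```text
t: 1.95
ee_pos: [506.7, -301.8, 102.4]
ee_rot: [[-0.001, 1.0, -0.004], [1.0, 0.001, 0.003], [0.003, -0.004, -1.0]]
force: [0.5, 0.1, -0.3]
finger_gap: 0.2
grip_force: 0.0
```

carry_out --moves '[[[0,0,0.5],0],[[0,0,0.5],0],[[0,0,0.3],0],[[0,0,0.2],0],[[0,0,0],0]]'

```text
t: 2.45
ee_pos: [508.3, -304.2, 90.4]
ee_rot: [[-0.0, 1.0, 0.001], [1.0, 0.0, -0.001], [-0.001, 0.001, -1.0]]
force: [0.3, -0.4, 1.4]
finger_gap: 0.0
grip_force: 0.8
```

carry_out --moves '[[[0,0,0.1],0],[[0,0,0.1],0],[[0,0,0.1],0],[[0,0,0],0]]'

```text
t: 2.85
ee_pos: [508.4, -304.2, 88.1]
ee_rot: [[-0.0, 1.0, 0.001], [1.0, 0.0, -0.001], [-0.001, 0.001, -1.0]]
force: [-1.9, 2.1, 16.6]
finger_gap: -0.3
grip_force: 8.3
```

carry_out --moves '[[[0,0,0.1],0],[[0,0,0],0],[[0,0,0],0]]'

```text
t: 3.15
ee_pos: [508.4, -304.3, 88.0]
ee_rot: [[-0.0, 1.0, 0.002], [1.0, 0.0, -0.002], [-0.002, 0.002, -1.0]]
force: [-4.0, 5.0, 28.6]
finger_gap: 0.1
grip_force: 14.7
```

The force climbs to 29 N with z held at 88 (tips at 69 mm), so the button is on its hard stop. Lifting, then moving to the board.

carry_out --moves '[[[0,0,-2],0],[[0,0,-4],0],[[0,0,-4],0],[[0,0,-4],0],[[0,0,-2.4],0]]'

```text
t: 3.65
ee_pos: [508.0, -304.2, 252.8]
ee_rot: [[0.0, 1.0, 0.001], [1.0, -0.0, -0.002], [-0.002, 0.001, -1.0]]
force: [0.4, -0.9, 0.6]
finger_gap: 0.1
grip_force: 0.0
```

carry_out --moves '[[[4,0,0],0],[[4.5,-0.3,0],0],[[4.5,-0.3,0],0],[[4.5,-0.3,0],0],[[4.5,-0.4,0],0]]'

```text
t: 4.15
ee_pos: [494.3, -82.4, 249.8]
ee_rot: [[0.0, 1.0, -0.001], [1.0, -0.0, -0.0], [-0.0, -0.001, -1.0]]
force: [0.5, 0.4, 0.5]
finger_gap: 0.3
grip_force: 0.0
```

carry_out --moves '[[[4.5,0,0],0],[[3.9,0,0],0],[[0,0,0],0],[[0,0,0],0]]'

```text
t: 4.55
ee_pos: [494.8, 0.5, 249.9]
ee_rot: [[-0.002, 1.0, -0.0], [1.0, 0.002, -0.0], [-0.0, -0.0, -1.0]]
force: [0.6, -1.0, 0.5]
finger_gap: -0.1
grip_force: 0.0
```

Run:
```python
from h import *
d=cam('wrist'); save(d,'w2.png'); o=arm.get_obs(); print(o['t'],o['ee_pos'],np.round(o['ee_rot'],3).tolist(),o['finger_gap'])
hsv=cv2.cvtColor(d['image'],cv2.COLOR_RGB2HSV)
m=cv2.inRange(hsv,(4,120,90),(20,255,255))
k,l,s,c=cv2.connectedComponentsWithStats(m)
for i in range(1,k):
    if s[i,4]>=40: print(c[i].round(1),s[i],onz(d,*c[i],87)[:2].round(1))
s=cam('scene'); save(s,'s2.png')
hsv=cv2.cvtColor(s['image'],cv2.COLOR_RGB2HSV)
m=cv2.inRange(hsv,(0,190,110),(6,255,255))|cv2.inRange(hsv,(174,190,110),(180,255,255))
k,l,S,c=cv2.connectedComponentsWithStats(m)
print([(c[i].round(1),S[i,4]) for i in range(1,k) if S[i,4]>=25])
```

```text
4.6 [ 4.94884054e+02 -2.54869299e-01  2.49806219e+02] [[-0.0, 1.0, -0.0], [1.0, 0.0, -0.0], [-0.0, -0.0, -1.0]] -0.0774912584191444
[323.2 148. ] [310 131  28  32 609] [493.9  38.3]
[(array([298.2, 103.5]), np.int32(44)), (array([294.6, 134.9]), np.int32(55)), (array([299. , 167.7]), np.int32(67)), (array([290.4, 256.6]), np.int32(142))]
```

View pics/w2.png

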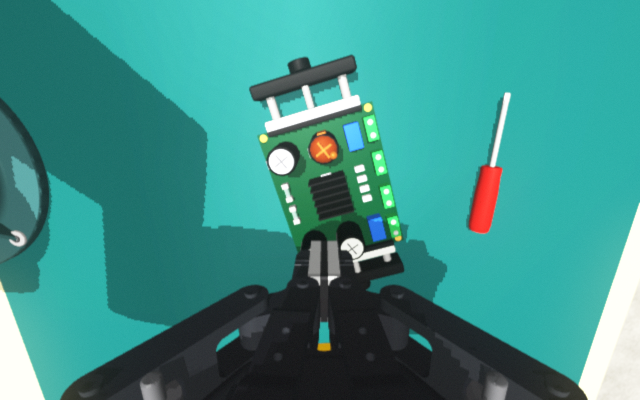

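The wrist view shows the rust top at (323,148), i.e. (494,38); the button head in the scene view is 1 px lower, so it stayed down. Moving over the cap and descending to 2 cm above it (TCP z 129).

carry_out --moves '[[[3.8,-0.1,0],0],[[0,0,0],0],[[0,0,4],0],[[0,0,4],0],[[0,0,2.5],0]]'

```text
t: 5.15
ee_pos: [493.1, 36.8, 142.6]
ee_rot: [[0.002, 1.0, -0.002], [1.0, -0.002, -0.0], [-0.0, -0.002, -1.0]]
force: [0.4, 0.1, -0.7]
finger_gap: -0.3
grip_force: 0.0
```

carry_out --moves '[[[0,0,1],0],[[0,0,0.5],0],[[0,0,0],0],[[0,0,0],0],[[0,0,0],0]]'

```text
t: 5.65
ee_pos: [494.6, 37.9, 130.9]
ee_rot: [[0.0, 1.0, 0.002], [1.0, -0.0, -0.0], [-0.0, 0.002, -1.0]]
force: [-0.3, 1.1, -0.3]
finger_gap: -0.1
grip_force: 0.0
```

carry_out --moves '[[[0,0,0],0],[[0,0,0],0],[[0,0,0],0],[[0,0,0],0],[[0,0,0],0]]'

```text
t: 6.15
ee_pos: [494.0, 38.0, 130.0]
ee_rot: [[-0.0, 1.0, -0.0], [1.0, 0.0, 0.0], [0.0, -0.0, -1.0]]
force: [-0.5, -0.4, -0.4]
finger_gap: 0.2
grip_force: 0.0
```

carry_out --moves '[[[0,0,0],0],[[0,0,0],0],[[0,0,0],0],[[0,0,0],0],[[0,0,0],0]]'

```text
t: 6.65
ee_pos: [494.0, 38.0, 130.0]
ee_rot: [[-0.0, 1.0, -0.0], [1.0, 0.0, -0.0], [-0.0, -0.0, -1.0]]
force: [0.4, 0.8, 0.6]
finger_gap: -0.2
grip_force: 0.0
```

carry_out --moves '[[[0,0,0],0],[[0,0,0],0],[[0,0,0],0],[[0,0,0],0],[[0,0,0],0]]'

```text
t: 7.15
ee_pos: [494.0, 38.0, 130.0]
ee_rot: [[0.0, 1.0, 0.0], [1.0, -0.0, 0.0], [0.0, 0.0, -1.0]]
force: [0.0, 0.8, 0.3]
finger_gap: 0.2
grip_force: 0.0
```

carry_out --moves '[[[0,0,0],0],[[0,0,0],0],[[0,0,0],0],[[0,0,0],0],[[0,0,0],0]]'

```text
t: 7.65
ee_pos: [494.0, 38.0, 130.0]
ee_rot: [[-0.0, 1.0, -0.0], [1.0, 0.0, 0.0], [0.0, -0.0, -1.0]]
force: [0.0, 0.1, 0.1]
finger_gap: -0.1
grip_force: 0.0
```

carry_out --moves '[[[0,0,0],0],[[0,0,0],0],[[0,0,0],0],[[0,0,0],0],[[0,0,0],0]]'

```text
t: 8.15
ee_pos: [494.0, 38.0, 130.0]
ee_rot: [[-0.0, 1.0, -0.0], [1.0, 0.0, 0.0], [0.0, -0.0, -1.0]]
force: [-0.3, 0.8, 0.2]
finger_gap: -0.3
grip_force: 0.0
```

Run:
```python
from h import *
d=cam('side'); s=cam('scene'); o=arm.get_obs(); print(o['t'],o['ee_pos'])
a=cv2.resize(s['image'][190:270,310:410],(400,320),interpolation=cv2.INTER_CUBIC)
b=cv2.resize(d['image'][170:250,260:360],(400,320),interpolation=cv2.INTER_CUBIC)
cv2.imwrite('pics/p1.png',np.hstack([a,b])[:,:,::-1])
```

```text
8.25 [493.99871544  38.01433915 129.98049806]
```

View pics/p1.png

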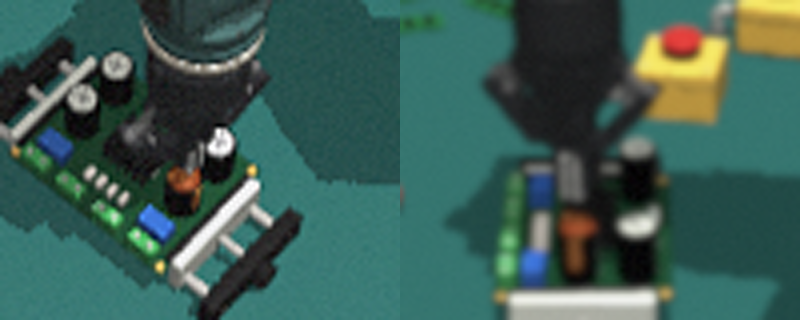

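Both views show the shut fingertips right over the rust-brown top, at left (185,165) and right (570,205), with clear space below, held 2.6 s. Lifting and going to the tray.

carry_out --moves '[[[0,0,-3],0],[[0,0,-4.5],0],[[0,0,-4.5],0],[[4,1.6,0],0],[[4,1.6,0],0]]'

```text
t: 8.75
ee_pos: [527.0, 118.5, 251.6]
ee_rot: [[0.002, 1.0, 0.003], [1.0, -0.002, 0.0], [0.0, 0.003, -1.0]]
force: [0.2, -1.2, -0.3]
finger_gap: -0.0
grip_force: 0.0
```

carry_out --moves '[[[4,1.6,0],0],[[4,1.6,0],0],[[4,1.6,0],0],[[3.2,1,0],0],[[0,0,0],0]]'

```text
t: 9.25
ee_pos: [584.5, 273.4, 248.8]
ee_rot: [[-0.003, 1.0, -0.001], [1.0, 0.003, 0.0], [0.0, -0.001, -1.0]]
force: [0.2, -0.8, -0.8]
finger_gap: -0.1
grip_force: 0.0
```

carry_out --moves '[[[0,0,0],0],[[0,0,0],0]]'

```text
t: 9.45
ee_pos: [583.8, 269.2, 250.1]
ee_rot: [[0.001, 1.0, -0.0], [1.0, -0.001, -0.0], [-0.0, -0.0, -1.0]]
force: [0.1, -0.3, -0.4]
finger_gap: -0.1
grip_force: 0.0
```

Run:
```python
from h import *
d=cam('wrist'); save(d,'w3.png'); o=arm.get_obs(); print(o['t'],o['ee_pos'],np.round(o['ee_rot'],3).tolist())
g=cv2.cvtColor(d['image'],cv2.COLOR_RGB2GRAY)
c=cv2.HoughCircles(cv2.medianBlur(g,3),cv2.HOUGH_GRADIENT,1,25,param1=120,param2=18,minRadius=8,maxRadius=24)
for u,v,r in c[0]:
    if v<260: print(u,v,r,onz(d,u,v,50)[:2].round(1), onz(d,u+r,v,50)[0]-onz(d,u,v,50)[0])
```

```text
9.5 [583.86511205 269.02850158 250.24477931] [[0.001, 1.0, 0.0], [1.0, -0.001, -0.0], [-0.0, 0.0, -1.0]]
388.5 209.5 19.9 [657.7 231.9] 22.773036965122856
224.5 143.5 19.9 [477.5 306.8] 21.277081273378315
322.5 134.5 11.4 [582.3 316.2] 12.081483158172205
265.5 136.5 9.6 [521.8 314.2] 10.19362574192246
```

View pics/w3.png

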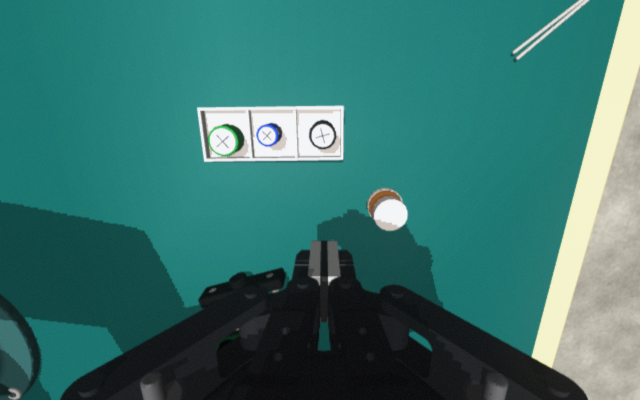

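The wrist view shows the black-rimmed spare at (322,134), i.e. (583,315), 61 mm from blue (266,136); the jar cap is at (390,213). Descending to TCP z 89, with the tips 20 mm above its 50 mm top.

carry_out --moves '[[[4.5,-0.1,0],0],[[0,0,1],0],[[0,0,4],0],[[0,0,4],0],[[0,0,4],0]]'

```text
t: 10.0
ee_pos: [582.9, 313.9, 119.1]
ee_rot: [[0.001, 1.0, 0.001], [1.0, -0.001, 0.0], [0.0, 0.001, -1.0]]
force: [0.6, 0.7, -0.5]
finger_gap: -0.2
grip_force: 0.0
```

carry_out --moves '[[[0,0,2],0],[[0,0,1],0],[[0,0,0],0],[[0,0,0],0],[[0,0,0],0]]'

```text
t: 10.5
ee_pos: [583.8, 315.1, 91.5]
ee_rot: [[0.0, 1.0, 0.002], [1.0, -0.0, 0.001], [0.001, 0.002, -1.0]]
force: [0.2, -0.3, -0.4]
finger_gap: -0.2
grip_force: 0.0
```

carry_out --moves '[[[0,0,0],0],[[0,0,0],0],[[0,0,0],0],[[0,0,0],0],[[0,0,0],0]]'

```text
t: 11.0
ee_pos: [583.0, 315.0, 90.0]
ee_rot: [[-0.0, 1.0, -0.0], [1.0, 0.0, -0.0], [-0.0, -0.0, -1.0]]
force: [-0.8, 0.4, -0.3]
finger_gap: 0.1
grip_force: 0.0
```

carry_out --moves '[[[0,0,0],0],[[0,0,0],0],[[0,0,0],0],[[0,0,0],0],[[0,0,0],0]]'

```text
t: 11.5
ee_pos: [583.0, 315.0, 90.0]
ee_rot: [[-0.0, 1.0, 0.0], [1.0, 0.0, 0.0], [0.0, 0.0, -1.0]]
force: [-0.7, 0.3, 0.6]
finger_gap: -0.2
grip_force: 0.0
```

carry_out --moves '[[[0,0,0],0],[[0,0,0],0],[[0,0,0],0],[[0,0,0],0],[[0,0,0],0]]'

```text
t: 12.0
ee_pos: [583.0, 315.0, 90.0]
ee_rot: [[-0.0, 1.0, -0.0], [1.0, 0.0, -0.0], [-0.0, -0.0, -1.0]]
force: [-0.2, 0.1, 0.8]
finger_gap: -0.1
grip_force: 0.0
```

carry_out --moves '[[[0,0,0],0],[[0,0,0],0],[[0,0,0],0],[[0,0,0],0],[[0,0,0],0]]'

```text
t: 12.5
ee_pos: [583.0, 315.0, 90.0]
ee_rot: [[-0.0, 1.0, 0.0], [1.0, 0.0, 0.0], [0.0, 0.0, -1.0]]
force: [0.5, 0.5, -0.3]
finger_gap: -0.3
grip_force: 0.0
```

carry_out --moves '[[[0,0,0],0],[[0,0,0],0],[[0,0,0],0],[[0,0,0],0],[[0,0,0],0]]'

```text
t: 13.0
ee_pos: [583.0, 315.0, 90.0]
ee_rot: [[0.0, 1.0, 0.0], [1.0, -0.0, -0.0], [-0.0, 0.0, -1.0]]
force: [0.5, 1.1, -0.7]
finger_gap: -0.1
grip_force: 0.0
```

Run:
```python
from h import *
d=cam('side'); s=cam('scene'); o=arm.get_obs(); print(o['t'],o['ee_pos'],o['force'])
a=cv2.resize(s['image'][275:355,340:440],(400,320),interpolation=cv2.INTER_CUBIC)
b=cv2.resize(d['image'][250:330,200:300],(400,320),interpolation=cv2.INTER_CUBIC)
cv2.imwrite('pics/p2.png',np.hstack([a,b])[:,:,::-1])
```

```text
13.1 [582.997262   315.01741109  89.96475894] [-0.82600569 -0.23817584  0.27459605]
```

View pics/p2.png

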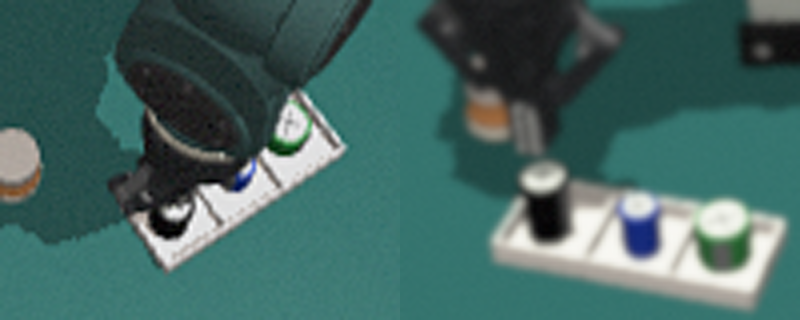

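Left (175,215) and right (530,150) show the tips above the black-sleeved spare with a clear gap. The tips look slightly off in the side view, so I'll check that by projection.

Run:
```python
from h import *
d=cam('side')
for P in [(583,315,71),(583,315,50),(583,315,5)]:
    u,v=proj(d,P); print((u-200)*4+400,(v-250)*4)
print(onz(d,200+145/4,250+177/4,50)[:2], d['image'].shape)
```

```text
534.2912805948272 145.2519211744975
538.1990513428126 171.79679416437966
546.3303329682636 227.03131325786353
[576.90017125 318.27016939] (400, 640, 3)
```

The views agree to within a few mm, with a slight lean toward smaller x, so I'll nudge 2 mm and hand in after a hold.

carry_out --moves '[[[0.1,-0.2,0],0],[[0,0,0],0],[[0,0,0],0],[[0,0,0],0],[[0,0,0],0]]'

```text
t: 13.65
ee_pos: [581.0, 316.0, 90.0]
ee_rot: [[-0.0, 1.0, 0.0], [1.0, 0.0, 0.0], [0.0, 0.0, -1.0]]
force: [-0.6, -0.8, -0.6]
finger_gap: -0.1
grip_force: 0.0
```

carry_out --moves '[[[0,0,0],0],[[0,0,0],0],[[0,0,0],0],[[0,0,0],0],[[0,0,0],0]]'

```text
t: 14.15
ee_pos: [581.0, 316.0, 90.0]
ee_rot: [[-0.0, 1.0, 0.0], [1.0, 0.0, 0.0], [0.0, 0.0, -1.0]]
force: [-1.3, -0.7, -0.1]
finger_gap: -0.1
grip_force: 0.0
```

carry_out --moves '[[[0,0,0],0],[[0,0,0],0],[[0,0,0],0],[[0,0,0],0],[[0,0,0],0]]'

```text
t: 14.65
ee_pos: [581.0, 316.0, 90.0]
ee_rot: [[0.0, 1.0, -0.0], [1.0, -0.0, -0.0], [-0.0, -0.0, -1.0]]
force: [-0.0, -0.4, 0.8]
finger_gap: 0.2
grip_force: 0.0
```

carry_out --moves '[[[0,0,0],0],[[0,0,0],0],[[0,0,0],0],[[0,0,0],0],[[0,0,0],0]]'

```text
t: 15.15
ee_pos: [581.0, 316.0, 90.0]
ee_rot: [[-0.0, 1.0, -0.0], [1.0, 0.0, -0.0], [-0.0, -0.0, -1.0]]
force: [0.0, 0.2, 0.6]
finger_gap: 0.3
grip_force: 0.0
```

carry_out --moves '[[[0,0,0],0],[[0,0,0],0],[[0,0,0],0],[[0,0,0],0],[[0,0,0],0]]'

```text
t: 15.65
ee_pos: [581.0, 316.0, 89.9]
ee_rot: [[-0.0, 1.0, -0.0], [1.0, 0.0, -0.0], [-0.0, -0.0, -1.0]]
force: [0.0, 0.4, 0.6]
finger_gap: 0.2
grip_force: 0.0
```

```bash
python3 -c "
from cell import arm
print(arm.get_obs()['ee_pos']); print(arm.job_done())"
```

```text
[580.99687841 315.98798439  89.9395247 ]
the job is handed in; nothing more can be done
None
```

The job is handed in at about 16 s, verdict not shown: I pressed the leftmost stop button onto its hard stop, pointed at the swollen capacitor from about 2 cm for over 2 s, and finished pointing at the black spare from about 2 cm.

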